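Sort three warm vessels into the heating blocks bored for them

ROBOT

A 6-joint arm with a two-finger parallel gripper is mounted at the origin on the work surface; the furniture and walls round the work are solid. World frame = base frame: x ahead of the robot, y to its left, z up, the work surface at z = 0. Lengths are in m, angles in rad, forces in N, time in s.
With the tool pointing down it reaches from about 0.35 to 0.975 m from the base axis. Payload 4.9 kg.
Tool frame: the origin (TCP) lies midway between the tips of the shut fingers; the grasp point (between the pads) lies 19 mm behind it; z points along the fingers, y is the line along which they close (so a half turn about z gives the same grasp; the last joint's range is limited). The gripper opens to 85 mm and grips with 20 to 120 N. Pads are 22 mm wide; open, the fingers measure 114 mm over their backs; the gripper's body (76 mm by 85 mm) begins 54 mm behind the grasp point. The pads swing forward as they close: fully open they stand 13 mm farther back than shut.
Start: joints at [1.134, 0.053, 1.613, -0, 1.476, -0.119], TCP at [0.195, 0.594, 0.231] pointing down, gripper open.
Joint ranges: [-3.01, 3.01], [-1.01, 2.22], [0.06, 2.58], [-1.02, 4.17], [0.09, 2.62], [-3.14, 3.14]. Speed limits (rad/s): [2.57, 2.57, 3.14, 3.14, 3.14, 3.14].

INTERFACE

Orientations are given as a rotation vector (axis times angle).
In Python, from station import ctrl, optics, job gives the robot as it stands.
- The arm moves only by the shell command python3 -m jog 'ROWS' [OPENING] [FORCE]. ROWS is JSON, a list of rows, each a list of 2 entries, a list of its own where there are three numbers: the shift along the tool's x, y, z in m, then the turn, a rotation vector about the tool's x, y, z in rad. A call has 1 to 5 rows; each row is the pose to reach, as a shift and turn from the pose commanded when the call began, along the tool's axes at that moment; what a row does not reach only later rows make up. A row lasts 1/10 s, in which the tool goes at most 50 mm and 8.59 degrees, less where a joint would pass 70% of its speed; a pose out of reach is approached as far as the arm can. A call with a gripper value outside its range is refused whole. OPENING is the opening, from 0 (shut) to 1 (fully open), set as the call begins (- or left out, the last holds). The fingers move at their own pace and stop on an object; FORCE is the grip in N (left out, the last holds). Time passes only in rows, so rows that repeat a pose let the fingers close. It gives the time, the measured TCP pose, the force, the opening and the grip force at its end, in the units of the state.
- ctrl.get_obs(): the state, without advancing time (a new reading comes with each control period).
- optics.get_image(name): name is "scene" or "top"; returns a dict with "image" (480x640x3 uint8, blue, green, red), "fx", "fy", "cx", "cy" (pixels), "rvec" (rotation vector, rad) and "tvec" (3), from world to camera coordinates, as OpenCV has them. Camera axes: x right, y down, z forward; pixel columns grow to the right and rows downward; lengths in m; the calibration is good to about 2 mm. A picture is of the moment at which its call begins. There is no depth.
- job.finish_job(): hands the job in; it is judged then, once.
The state is a dict: "t": time; "q": joint angles; "dq": joint speeds; "effort": joint torques, N m; "tool_pos": TCP position; "tool_rot": TCP orientation; "contact_force": force on the tool from outside, world axes, zero at the start; "wrist_torque": the same for the moment, N m; "opening": finger opening in m; "grip_force": force on a finger pad.
Only numpy, scipy, OpenCV 4.12 (cv2) and the standard library are available. Lean on these libraries where they do the work, as an engineer would, in place of code of your own. Each camera call takes 0.05 s, during which the arm holds its last target. There are 200 camera calls.

TASK

The warm jar, beaker and vial each stand on the wrong hotplate. Put each one upright in the aluminium block whose bore fits it, standing fully down on the floor of the bore; they are warm, so never set one on the bare worktop - the round cork mat is the place to park one meanwhile. Keep the vessels from tipping over and leave the conical flask, the timer and the wash bottle where they are.

Things in the scene. Friction and masses are not known exactly. Their poses are not given: they have to be found in the camera images.
- jar: White cylindrical reagent jar with a red screw lid (fixed on). 64 mm in diameter and 98 mm tall; the lid, from 88 mm up, is 58 mm in diameter. Origin: centre of its underside, z up. About 0.19 kg. Belongs in the 72 mm bore of hotplate_wide_bore. At the start it is perched on the flat top of the block of hotplate_narrow_bore.
- beaker: Open clear glass beaker, 54 mm in diameter, 67 mm tall, about 60 g; grip it from outside across its diameter. Origin: centre of its underside, z up. Belongs in the 62 mm bore of hotplate_middle_bore. At the start it stands loosely in the too wide bore of hotplate_wide_bore.
- vial: Small clear glass vial with a blue screw cap, 23 mm in diameter, 51 mm tall (cap from 40 mm up, 21 mm in diameter), about 22 g. Origin: centre of its underside, z up. Belongs in the 31 mm bore of hotplate_narrow_bore. At the start it stands loosely in the too wide bore of hotplate_middle_bore.
- hotplate_wide_bore: Small white hotplate, fixed, with a square 92 mm aluminium block on top with one round bore of 72 mm, for the jar. Origin: on the bore axis at worktop level, z up, -x to the dials at its front. Above the origin: block top 77 mm, bore floor 62 mm (15 mm deep, mouth chamfered 3 mm). Housing 104 mm wide (y), reaching 79 mm in front of and 56 mm behind the origin, 44 mm high.
- hotplate_middle_bore: The same hotplate and block, does not move, but with a bore of 62 mm diameter, for the beaker. Same heights: block top 77 mm, bore floor 62 mm above the origin, which lies on the bore's axis at worktop level.
- hotplate_narrow_bore: The same hotplate and block, does not move, but with a bore of 31 mm diameter, for the vial. Same heights: block top 77 mm, bore floor 62 mm above the origin, which lies on the bore's axis at worktop level.
- cork_mat: Round cork mat, 128 mm in diameter and 12 mm thick, lying empty on the worktop and fixed to it: the free place to park a vessel. Origin: centre of its underside, z up.
- flask: Conical glass flask standing on the worktop, 65 mm in diameter at the base, 101 mm tall. Origin: centre of its underside. Leave it alone.
- timer: White bench timer lying on the worktop, 64 x 64 mm, 18 mm high. Origin: centre of its underside. Leave it alone.
- wash_bottle: White plastic wash bottle with a bent spout, standing at the left edge, 69 mm in diameter, 219 mm tall with the spout, which reaches about 76 mm from its axis. Origin: underside, on the axis of the body. Leave it alone. Right behind it a tall grey cabinet fills everything beyond x = 0.63 m for y above 0.12 m: keep the arm out of there.
Mind the look-alikes: they are no part of the job. What is shaped like the jar but black, orange or yellow is not meant.

How it is judged:
By the outcome, as a careful person would: the job done as asked, in the order asked, and still so for the second after the job is handed in, with the robot touching nothing.
It also fails if it takes over 118 s, if anything falls off the work surface, if the arm or the gripper's body presses on something with over 40 N, if the wrist force passes 120 N, or if a joint passes its speed limit or range.

## Working session

There is one attempt and no reset: what is moved stays moved. The work goes in short steps, Python scripts to look and compute and a shell command to move; the robot and the scene stay as the last step left them, time stands still between calls to the robot, and variables do not carry over. Pictures are saved under pics/ and viewed, at most 18 in all, crops included, and the job is handed in when it is done.

```bash
ls; mkdir -p pics; python3 - <<'E'
from station import ctrl, optics
import cv2,numpy as np
for n in("scene","top"):
    d=optics.get_image(n);cv2.imwrite(f"pics/{n}0.png",d["image"]);print(n,d["fx"],d["cx"],d["cy"],d["rvec"],d["tvec"])
o=ctrl.get_obs();print(o)
E
```

```text
pics
scene 609.7964237996516 327.92650262448274 238.12747725213282 [ 1.80500404 -1.0658011   0.63107665] [-0.22010827  0.27992869  1.237239  ]
top 514.5975239754748 320.5986520889286 244.793487240203 [ 2.14749513 -2.05635502  0.21953853] [0.04135064 0.55001129 1.29285343]
{'t': 0.1, 'q': array([ 1.13396962e+00,  5.32817944e-02,  1.61416953e+00, -4.75318443e-05,
        1.47604556e+00, -1.18991090e-01]), 'dq': array([-0.00118554, -0.00157468, -0.00164223,  0.00059199,  0.00231745,
       -0.00075252]), 'effort': array([-2.71540239e-04, -3.94905531e+01, -3.71363139e+01, -1.46909210e-04,
        4.01093755e-03, -1.51775527e-05]), 'tool_pos': array([0.1950781 , 0.59316189, 0.23018392]), 'tool_rot': array([-4.97073509e-01, -3.10153472e+00,  2.89634812e-03]), 'contact_force': array([0.07978291, 0.43823499, 0.23523883]), 'wrist_torque': array([0.04502087, 0.01313752, 0.01449537]), 'grip_force': 0.0, 'opening': 0.08530005147873682}
```

View pics/scene0.png

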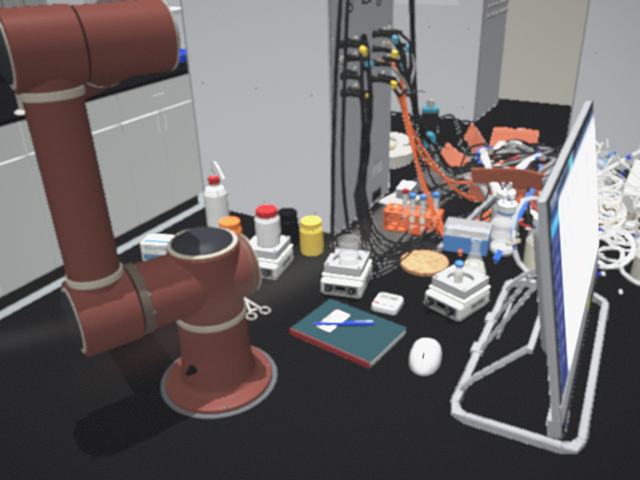

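View pics/top0.png

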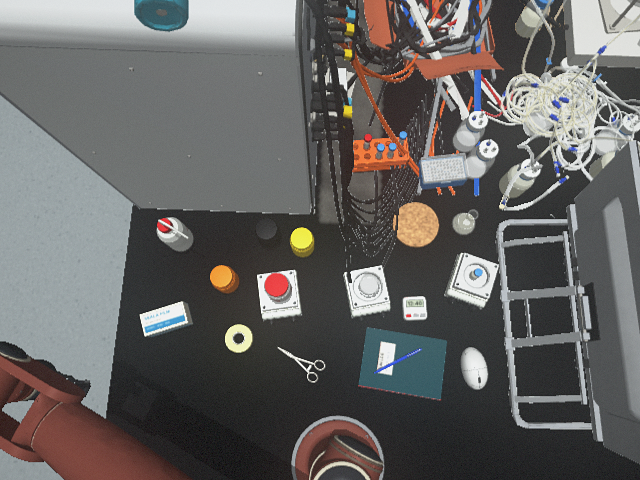

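The top view shows the jar as the red-lidded one at (277,286), on the left hotplate. The look-alikes are orange at (224,278), black at (266,230) and yellow at (302,242). The beaker is at (370,285), the vial with the blue cap at (478,272), the cork mat at (416,224), the flask at (464,222) and the timer at (414,307). I'll enlarge to confirm.

```bash
python3 - <<'E'
import cv2,numpy as np
i=cv2.imread("pics/top0.png")
a=cv2.resize(i[250:330,250:400],None,fx=5,fy=5,interpolation=cv2.INTER_CUBIC)
b=cv2.resize(i[240:315,380:510],None,fx=6,fy=6,interpolation=cv2.INTER_CUBIC)
cv2.imwrite("pics/ca.png",a);cv2.imwrite("pics/cb.png",b)
E
```

```text
(no output)
```

View pics/ca.png

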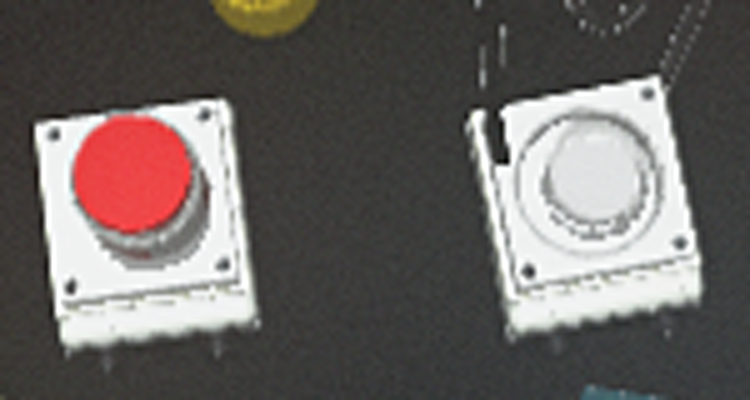

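View pics/cb.png

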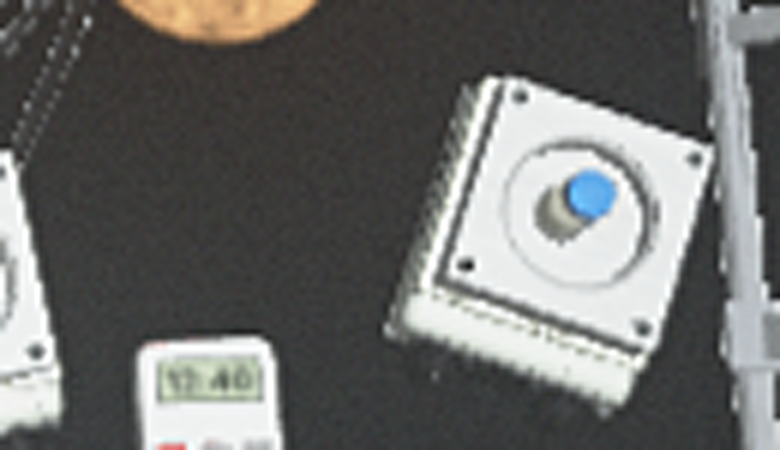

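The jar's lid is centred at crop A (132,174), and the narrow plate's screws are around (138,200). The wide bore is at (588,183), with the beaker inside it at about (595,170). In crop B, the vial cap is at (591,195) and the middle bore at (581,212). A grey monitor frame stands close on the right. The red-lidded jar is confirmed.

```bash
cat > h.py <<'E'
import numpy as np,cv2
from scipy.spatial.transform import Rotation as R
C={"scene":(609.7964,327.9265,238.1275,[1.80500404,-1.0658011,0.63107665],[-0.22010827,0.27992869,1.237239]),
"top":(514.5975,320.59865,244.79349,[2.14749513,-2.05635502,0.21953853],[0.04135064,0.55001129,1.29285343])}
def px2w(n,uv,z):
    f,cx,cy,r,t=C[n];M=R.from_rotvec(r).as_matrix();c=-M.T@np.array(t)
    d=M.T@np.array([(uv[0]-cx)/f,(uv[1]-cy)/f,1]);return c+d*(z-c[2])/d[2]
def w2px(n,p):
    f,cx,cy,r,t=C[n];q=R.from_rotvec(r).as_matrix()@np.array(p)+t;return f*q[:2]/q[2]+[cx,cy]
def crop(u,s,o): return [(u[0]+.5)/s-.5+o[0],(u[1]+.5)/s-.5+o[1]]
def delta(p,rot=None):
    "shift in tool axes from current pose to world p; turn to tool y at world yaw rot (deg), pointing down"
    from station import ctrl
    o=ctrl.get_obs();T=R.from_rotvec(o["tool_rot"]);s=T.inv().apply(np.array(p)-o["tool_pos"])
    y=T.as_matrix()[:,1];print("t",round(o["t"],2),"tcp",o["tool_pos"].round(4),"yaw y",np.degrees(np.arctan2(y[1],y[0])).round(1),"tilt z",T.as_matrix()[:,2].round(3),"open",round(o["opening"],4),"grip",round(o["grip_force"],1),"F",o["contact_force"].round(1),"q",o["q"].round(2))
    print("shift",s.round(4))
    if rot is not None:
        a=np.radians(rot);Y=np.array([np.cos(a),np.sin(a),0]);Z=np.array([0,0,-1.]);G=R.from_matrix(np.c_[np.cross(Y,Z),Y,Z])
        print("turn",(T.inv()*G).as_rotvec().round(4))
E
python3 - <<'E'
from h import *
A=lambda u:crop(u,5,(250,250));B=lambda u:crop(u,6,(380,240))
c=lambda n,u,z:print(n,px2w("top",u,z).round(4))
for u in[(54,134),(205,115),(223,265),(70,287)]:c("Nscrew",A(u),.077)
c("N",A((138,200.2)),.077);c("jar",A((132,174)),.175);c("W",A((588,183)),.077)
for u in [(648,94),(680,243),(528,272)]:c("Wscrew",A(u),.077)
c("beaker rim",A((595,165)),.129)
for u in[(520,96),(695,159),(643,328),(466,265)]:c("Mscrew",B(u),.077)
c("M",B((581,212)),.077);c("vial",B((591,195)),.113);c("cork",(416,224),.012)
c("flask",(462,222),.0);c("timer",(414.5,307),.018);c("washb",(180,240),0);c("yellow",(302,240),.05)
for z in(0,.1,.2):
  for u in((498,262),(502,230),(513,420),(572,215)):c("frame%g"%z,u,z)
i=cv2.imread("pics/scene0.png");cv2.imwrite("pics/cs.png",cv2.resize(i[215:325,300:500],None,fx=4,fy=4,interpolation=cv2.INTER_CUBIC))
E
```

```text
Nscrew [0.4545 0.2154 0.077 ]
Nscrew [0.4677 0.1386 0.077 ]
Nscrew [0.3913 0.1252 0.077 ]
Nscrew [0.3768 0.2019 0.077 ]
N [0.4224 0.1702 0.077 ]
jar [0.4222 0.1645 0.175 ]
W [ 0.4411 -0.0585  0.077 ]
Wscrew [ 0.4884 -0.0882  0.077 ]
Wscrew [ 0.4125 -0.1059  0.077 ]
Wscrew [ 0.3944 -0.0293  0.077 ]
beaker rim [ 0.4427 -0.0576  0.129 ]
Mscrew [ 0.5316 -0.3118  0.077 ]
Mscrew [ 0.5073 -0.3861  0.077 ]
Mscrew [ 0.4336 -0.362   0.077 ]
Mscrew [ 0.4573 -0.2877  0.077 ]
M [ 0.4822 -0.3369  0.077 ]
vial [ 0.4833 -0.3306  0.113 ]
cork [ 0.628  -0.1934  0.012 ]
flask [ 0.6424 -0.3228  0.    ]
timer [ 0.3996 -0.1893  0.018 ]
washb [0.5579 0.4541 0.    ]
yellow [0.5609 0.1152 0.05  ]
frame0 [ 0.5337 -0.419   0.    ]
frame0 [ 0.6242 -0.4327  0.    ]
frame0 [ 0.1245 -0.4447  0.    ]
frame0 [ 0.6756 -0.6281  0.    ]
frame0.1 [ 0.5136 -0.3853  0.1   ]
frame0.1 [ 0.5976 -0.398   0.1   ]
frame0.1 [ 0.134  -0.4092  0.1   ]
frame0.1 [ 0.6452 -0.5792  0.1   ]
frame0.2 [ 0.4935 -0.3516  0.2   ]
frame0.2 [ 0.5709 -0.3634  0.2   ]
frame0.2 [ 0.1435 -0.3736  0.2   ]
frame0.2 [ 0.6148 -0.5304  0.2   ]
```

View pics/cs.png

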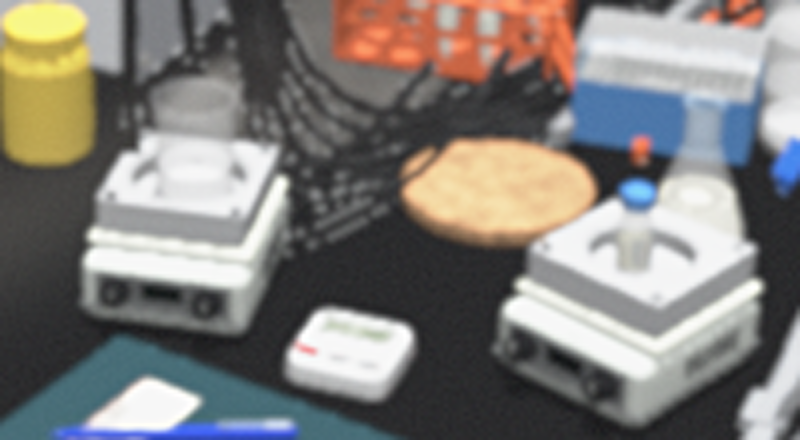

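```bash
python3 - <<'E'
from h import *
for z in(0,.05,.1,.15,.2):
    print(z,[w2px("scene",px2w("top",u,z)).round(0) for u in((513,420),(498,262),(502,230),(572,215))])
# beaker in scene: base crop (197,190), rim (197,90)
S=lambda u:crop(u,4,(300,215))
print("beaker base",px2w("scene",S((196,190)),.064),"rim",px2w("scene",S((197,88)),.129),"vial cap",px2w("scene",S((638,188)),.113))
print("W top-view bore in scene",w2px("scene",(.441,-.0585,.077)), "M",w2px("scene",(.482,-.337,.077)))
E
python3 - <<'E'
import cv2
i=cv2.imread("pics/scene0.png");cv2.imwrite("pics/cf.png",cv2.resize(i[90:470,430:640],None,fx=1.5,fy=1.5))
E
```

```text
0 [array([451., 411.]), array([498., 302.]), array([514., 286.]), array([600., 296.])]
0.05 [array([444., 386.]), array([492., 284.]), array([508., 269.]), array([592., 278.])]
0.1 [array([437., 359.]), array([486., 266.]), array([501., 252.]), array([584., 260.])]
0.15 [array([431., 333.]), array([479., 247.]), array([495., 234.]), array([575., 242.])]
0.2 [array([424., 306.]), array([473., 228.]), array([488., 216.]), array([566., 223.])]
beaker base [ 0.44073078 -0.06354666  0.064     ] rim [ 0.45191277 -0.0587669   0.129     ] vial cap [ 0.4822271  -0.33084498  0.113     ]
W top-view bore in scene [346.8501338  257.04858458] M [460.47993778 275.77056668]
```

View pics/cf.png

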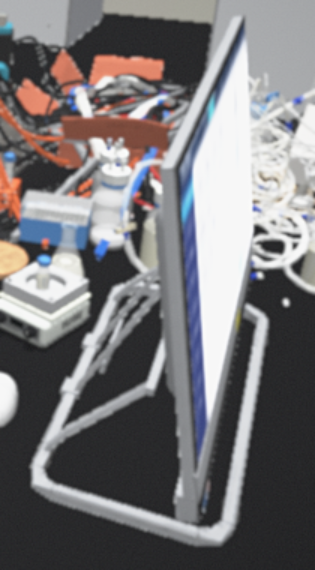

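```bash
python3 - <<'E'
from h import *
for u in((349,278),(346,250),(372,200)):
  print(u,[(z,px2w("top",u,z)[:2].round(3),w2px("scene",px2w("top",u,z)).round(0)) for z in(0,.05,.1,.2,.3)])
i=cv2.imread("pics/top0.png")[170:300,310:430];j=cv2.imread("pics/scene0.png")[130:300,310:430]
a=cv2.resize(i,None,fx=3.3,fy=3.3,interpolation=cv2.INTER_CUBIC);b=cv2.resize(j,None,fx=3.3,fy=3.3,interpolation=cv2.INTER_CUBIC)
a=cv2.copyMakeBorder(a,0,b.shape[0]-a.shape[0],0,0,cv2.BORDER_CONSTANT);o=np.hstack([a,b]);o=cv2.convertScaleAbs(o,alpha=1.4,beta=20);cv2.imwrite("pics/cw.png",o);print(o.shape)
E
```

```text
(349, 278) [(0, array([ 0.472, -0.015]), array([338., 274.])), (0.05, array([ 0.464, -0.013]), array([335., 259.])), (0.1, array([ 0.457, -0.01 ]), array([333., 242.])), (0.2, array([ 0.441, -0.006]), array([327., 208.])), (0.3, array([ 0.425, -0.002]), array([322., 171.]))]
(346, 250) [(0, array([ 0.549, -0.004]), array([348., 261.])), (0.05, array([ 0.539, -0.002]), array([346., 246.])), (0.1, array([ 0.528, -0.001]), array([343., 230.])), (0.2, array([0.507, 0.003]), array([337., 198.])), (0.3, array([0.486, 0.007]), array([331., 163.]))]
(372, 200) [(0, array([ 0.696, -0.072]), array([393., 244.])), (0.05, array([ 0.68 , -0.068]), array([390., 230.])), (0.1, array([ 0.664, -0.064]), array([387., 216.])), (0.2, array([ 0.632, -0.055]), array([379., 185.])), (0.3, array([ 0.6  , -0.047]), array([372., 152.]))]
(561, 792, 3)
```

View pics/cw.png

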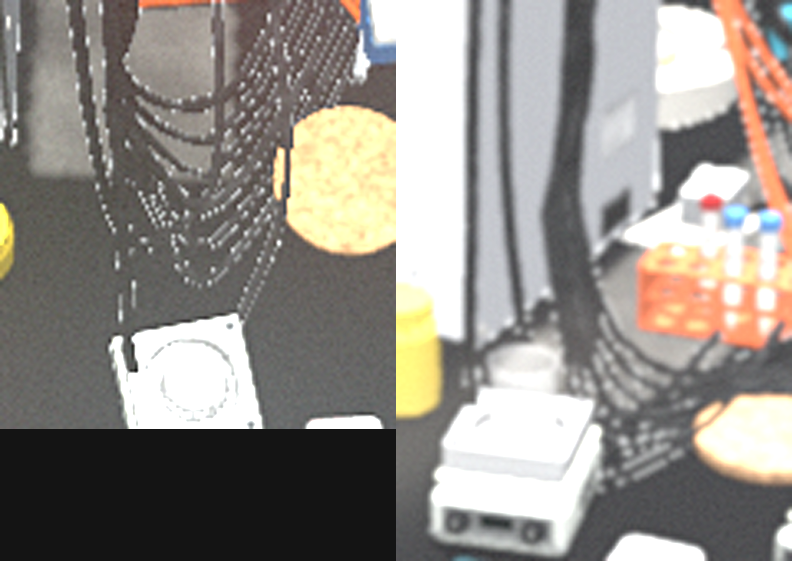

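```bash
python3 - <<'E'
from h import *
# wires in scene: left wire polyline & 2nd wire & bundle (crop px of picture cw)
P=lambda x,y:(310+(x-396)/3.3,130+y/3.3)
T=lambda x,y:(310+x/3.3,170+y/3.3)
S={"L":[P(473,0),P(470,380)],"2":[P(500,0),P(510,220),P(522,335)],"B":[P(580,0),P(545,215),P(575,340)],}
for n,t in(("topL",T(70,0)),("topL",T(105,200)),("topL",T(122,300)),("topL",T(128,360)),("top2",T(105,0)),("top2",T(112,150)),("topB",T(118,0)),("topB",T(120,80)),("topB",T(190,170))):
  for k,l in S.items():
    best=None
    for z in np.arange(0,.9,.01):
      w=px2w("top",t,z);p=w2px("scene",w)
      if p[1]<l[0][1]-5 or p[1]>l[-1][1]+5: continue
      u=np.interp(p[1],[a[1] for a in l],[a[0] for a in l]);e=abs(u-p[0])
      if best is None or e<best[0]:best=(e.round(1),w.round(3))
    print(n,np.round(t),k,best)
E
```

```text
topL [331. 170.] L (np.float64(15.3), array([0.651, 0.046, 0.34 ]))
topL [331. 170.] 2 (np.float64(7.1), array([0.651, 0.046, 0.34 ]))
topL [331. 170.] B (np.float64(0.2), array([0.708, 0.046, 0.19 ]))
topL [342. 231.] L (np.float64(0.0), array([0.518, 0.018, 0.34 ]))
topL [342. 231.] 2 (np.float64(0.0), array([0.573, 0.012, 0.12 ]))
topL [342. 231.] B (np.float64(12.5), array([0.558, 0.014, 0.18 ]))
topL [347. 261.] L (np.float64(0.1), array([0.479, 0.   , 0.21 ]))
topL [347. 261.] 2 (np.float64(9.3), array([ 0.5  , -0.004,  0.1  ]))
topL [347. 261.] B (np.float64(23.1), array([0.477, 0.001, 0.22 ]))
topL [349. 279.] L (np.float64(0.2), array([ 0.454, -0.01 ,  0.1  ]))
topL [349. 279.] 2 (np.float64(17.0), array([ 0.451, -0.009,  0.12 ]))
topL [349. 279.] B (np.float64(30.6), array([ 0.434, -0.004,  0.23 ]))
top2 [342. 170.] L (np.float64(23.2), array([0.652, 0.023, 0.34 ]))
top2 [342. 170.] 2 (np.float64(15.0), array([0.652, 0.023, 0.34 ]))
top2 [342. 170.] B (np.float64(0.3), array([0.682, 0.021, 0.26 ]))
top2 [344. 215.] L (np.float64(5.3), array([0.543, 0.016, 0.37 ]))
top2 [344. 215.] 2 (np.float64(0.1), array([0.557, 0.014, 0.32 ]))
top2 [344. 215.] B (np.float64(3.4), array([0.599, 0.01 , 0.17 ]))
topB [346. 170.] L (np.float64(26.1), array([0.652, 0.015, 0.34 ]))
topB [346. 170.] 2 (np.float64(17.9), array([0.652, 0.015, 0.34 ]))
topB [346. 170.] B (np.float64(0.2), array([0.671, 0.013, 0.29 ]))
topB [346. 194.] L (np.float64(16.0), array([0.591, 0.012, 0.36 ]))
topB [346. 194.] 2 (np.float64(7.8), array([0.591, 0.012, 0.36 ]))
topB [346. 194.] B (np.float64(0.5), array([0.637, 0.007, 0.22 ]))
topB [368. 222.] L (np.float64(20.0), array([ 0.529, -0.032,  0.38 ]))
topB [368. 222.] 2 (np.float64(11.8), array([ 0.529, -0.032,  0.38 ]))
topB [368. 222.] B (np.float64(0.2), array([ 0.554, -0.039,  0.29 ]))
```

```bash
python3 -c "
from h import *;delta((.422,.165,.27),0)"
```

```text
t 0.1 tcp [0.1951 0.5932 0.2302] yaw y 71.8 tilt z [-0.001 -0.002 -1.   ] open 0.0853 grip 0.0 F [0.1 0.4 0.2] q [ 1.13  0.05  1.61 -0.    1.48 -0.12]
shift [-0.3494 -0.3359 -0.0392]
turn [-1.800e-03  1.000e-03  1.253e+00]
```

```bash
python3 -m jog '[[[-0.035,-0.034,-0.008],[0,0,0.125]],[[-0.07,-0.067,-0.016],[0,0,0.25]],[[-0.105,-0.1,-0.024],[0,0,0.375]],[[-0.14,-0.134,-0.032],[0,0,0.5]],[[-0.175,-0.168,-0.04],[0,0,0.627]]]' 1 40; python3 -c "
from h import *;delta((.422,.165,.27),0)"
```

```text
t: 0.6
tool_pos: [0.3093, 0.3776, 0.2711]
tool_rot: [-1.436, -2.794, 0.001]
contact_force: [0.7, -0.3, 0.1]
opening: 0.0852
grip_force: 0.0
t 0.6 tcp [0.3093 0.3776 0.2711] yaw y 35.6 tilt z [-0. -0. -1.] open 0.0852 grip 0.0 F [ 0.7 -0.3  0.1] q [ 0.73 -0.3   1.87 -0.    1.57  0.11]
shift [-0.2385 -0.0321  0.0011]
turn [-4.000e-04  4.000e-04  6.215e-01]
```

```bash
python3 -m jog '[[[-0.048,-0.006,0],[0,0,0.125]],[[-0.096,-0.013,0],[0,0,0.25]],[[-0.144,-0.019,0],[0,0,0.375]],[[-0.192,-0.026,0],[0,0,0.5]],[[-0.2385,-0.0321,0],[0,0,0.6215]]]'; python3 -m jog '[[[0,0,0],[0,0,0]]]'; python3 - <<'E'
from h import *;delta((.422,.165,.115),0)
from station import optics
for n in("scene","top"):cv2.imwrite(f"pics/{n}1.png",optics.get_image(n)["image"])
a=cv2.imread("pics/top1.png")[200:330,240:380];b=cv2.imread("pics/scene1.png")[150:280,220:360]
cv2.imwrite("pics/m1.png",cv2.resize(np.hstack([a,b]),None,fx=2.8,fy=2.8,interpolation=cv2.INTER_CUBIC))
E
```

```text
t: 1.1
tool_pos: [0.423, 0.1654, 0.271]
tool_rot: [2.222, 2.221, 0.0]
contact_force: [0.6, 1.3, 1.2]
opening: 0.0852
grip_force: 0.0
t: 1.2
tool_pos: [0.4243, 0.163, 0.2708]
tool_rot: [2.226, 2.215, -0.002]
contact_force: [0.2, 1.1, 0.6]
opening: 0.0857
grip_force: 0.0
t 1.2 tcp [0.4243 0.163  0.2708] yaw y -0.3 tilt z [-0.    -0.002 -1.   ] open 0.0857 grip 0.0 F [0.2 1.1 0.6] q [ 0.2  -0.39  1.94 -0.    1.59  0.21]
shift [ 0.0022 -0.0023  0.1558]
turn [-0.0002  0.0017 -0.0048]
```

View pics/m1.png

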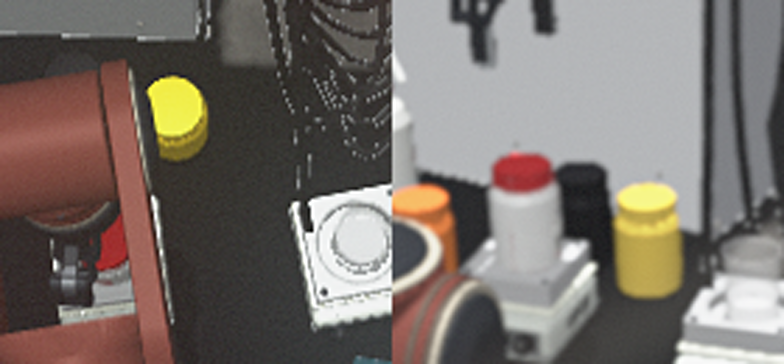

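The jar is standing untouched, with its lid-top centre near scene (266.8,208.5). The gripper is above it, with its lower parts hidden in the top view. I'll check the jar against the scene camera.

```bash
python3 - <<'E'
from h import *
print(px2w("scene",(266.9,208.7),.175), w2px("scene",(.4222,.1645,.175)))
delta((.422,.165,.115),0)
E
```

```text
[0.415922   0.15760679 0.175     ] [266.08177408 207.31624306]
t 1.3 tcp [0.4228 0.1665 0.2708] yaw y 0.1 tilt z [-0.001  0.    -1.   ] open 0.0854 grip 0.0 F [-0.1 -0.1  0.7] q [ 0.21 -0.39  1.94  0.    1.59  0.21]
shift [-0.0015 -0.0007  0.1558]
turn [-0.0011 -0.0002  0.0025]
```

```bash
python3 -m jog '[[[-0.001,-0.001,0.04],[0,0,0]],[[-0.001,-0.001,0.08],[0,0,0]],[[-0.001,-0.001,0.115],[0,0,0]],[[-0.001,-0.001,0.14],[0,0,0]],[[-0.001,-0.001,0.1555],[0,0,0]]]'; python3 -m jog '[[[0,0,0],[0,0,0]],[[0,0,0],[0,0,0]],[[0,0,0],[0,0,0]],[[0,0,0],[0,0,0]],[[0,0,0],[0,0,0]]]' 0 40;python3 -m jog '[[[0,0,0],[0,0,0]],[[0,0,0],[0,0,0]],[[0,0,0],[0,0,0]]]'
```

```text
t: 1.8
tool_pos: [0.4192, 0.1676, 0.1127]
tool_rot: [-2.21, -2.229, 0.005]
contact_force: [-0.2, 0.4, 0.4]
opening: 0.0853
grip_force: 0.0
t: 2.3
tool_pos: [0.4221, 0.1665, 0.1165]
tool_rot: [2.216, 2.226, 0.002]
contact_force: [0.6, -0.3, -2.6]
opening: 0.0629
grip_force: 44.5
t: 2.6
tool_pos: [0.4218, 0.1663, 0.1158]
tool_rot: [-2.217, -2.226, -0.0]
contact_force: [-0.1, 0.4, -1.7]
opening: 0.0632
grip_force: 44.5
```

```bash
python3 -m jog '[[[0,0,-0.02],[0,0,0]],[[0,0,-0.05],[0,0,0]],[[0,0,-0.08],[0,0,0]],[[0,0,-0.11],[0,0,0]],[[0,0,-0.13],[0,0,0]]]'; python3 -m jog '[[[-0.035,-0.01,0],[0,0,0]],[[-0.07,-0.02,0],[0,0,0]],[[-0.105,-0.025,0],[0,0,0]],[[-0.14,-0.03,0],[0,0,0]],[[-0.175,-0.03,0],[0,0,0]]]';python3 -m jog '[[[-0.035,0,0],[0,0,0]],[[-0.07,0.0,0],[0,0,0]],[[-0.105,0.005,0],[0,0,0]],[[-0.14,0.02,0],[0,0,0]],[[-0.17,0.04,0],[0,0,0]]]';python3 -m jog '[[[-0.008,0.035,0],[0,0,0]],[[-0.016,0.07,0],[0,0,0]],[[-0.018,0.105,0],[0,0,0]],[[-0.018,0.14,0],[0,0,0]],[[-0.018,0.17,0],[0,0,0]]]';python3 -m jog '[[[0,0.02,0],[0,0,0]],[[0,0.02,0],[0,0,0]]]'; python3 -c "
from h import *;delta((.622,-.195,.066),0)"
```

```text
t: 3.1
tool_pos: [0.4224, 0.1664, 0.2485]
tool_rot: [2.215, 2.225, 0.004]
contact_force: [0.8, 0.0, -1.5]
opening: 0.0631
grip_force: 44.7
t: 3.6
tool_pos: [0.3919, -0.01, 0.2459]
tool_rot: [2.216, 2.226, 0.001]
contact_force: [1.4, -0.1, -2.0]
opening: 0.0633
grip_force: 44.8
t: 4.1
tool_pos: [0.4332, -0.1806, 0.2459]
tool_rot: [2.218, 2.224, 0.0]
contact_force: [0.3, 0.1, -2.0]
opening: 0.0632
grip_force: 44.8
t: 4.6
tool_pos: [0.6049, -0.196, 0.2451]
tool_rot: [-2.216, -2.226, 0.0]
contact_force: [0.5, 0.2, -2.0]
opening: 0.0631
grip_force: 44.9
t: 4.8
tool_pos: [0.625, -0.1956, 0.2448]
tool_rot: [-2.215, -2.227, 0.0]
contact_force: [0.2, -0.1, -2.7]
opening: 0.0629
grip_force: 45.1
t 4.8 tcp [ 0.625  -0.1956  0.2448] yaw y 0.3 tilt z [-0.001  0.001 -1.   ] open 0.0629 grip 45.1 F [ 0.2 -0.1 -2.7] q [-0.42  0.12  1.52  0.    1.5  -0.42]
shift [ 0.0005 -0.0028  0.1788]
turn [-0.0007 -0.0006  0.0055]
```

```bash
python3 -m jog '[[[0,0,0.04],[0,0,0]],[[0,0,0.08],[0,0,0]],[[0,0,0.12],[0,0,0]],[[0,0,0.155],[0,0,0]],[[0,0,0.18],[0,0,0]]]'; python3 -m jog '[[[0,0,0.003],[0,0,0]],[[0,0,0.006],[0,0,0]],[[0,0,0.008],[0,0,0]],[[0,0,0.01],[0,0,0]],[[0,0,0.01],[0,0,0]]]'
python3 -m jog '[[[0,0,0.002],[0,0,0]],[[0,0,0.002],[0,0,0]]]'
```

```text
t: 5.3
tool_pos: [0.621, -0.1952, 0.0625]
tool_rot: [-2.214, -2.223, 0.003]
contact_force: [0.1, 0.6, -1.7]
opening: 0.0631
grip_force: 45.1
t: 5.8
tool_pos: [0.6242, -0.1961, 0.0572]
tool_rot: [2.215, 2.225, 0.001]
contact_force: [-0.2, 0.3, -1.5]
opening: 0.0633
grip_force: 45.0
t: 6.0
tool_pos: [0.6235, -0.1958, 0.054]
tool_rot: [2.216, 2.226, 0.0]
contact_force: [-0.1, 0.1, -2.3]
opening: 0.0632
grip_force: 45.0
```

```bash
for i in 1 2 3; do python3 -m jog '[[[0,0,0.002],[0,0,0]],[[0,0,0.002],[0,0,0]]]' | grep -E 'pos|contact'; done
```

```text
tool_pos: [0.6232, -0.1956, 0.0515]
contact_force: [-0.0, 0.2, -1.2]
tool_pos: [0.6237, -0.1959, 0.0506]
contact_force: [-2.3, 0.8, 2.4]
tool_pos: [0.6237, -0.1959, 0.0504]
contact_force: [-5.3, 3.4, 10.7]
```

```bash
python3 -m jog '[[[0,0,-0.001],[0,0,0]],[[0,0,-0.001],[0,0,0]],[[0,0,-0.001],[0,0,0]],[[0,0,-0.001],[0,0,0]]]' 1 | tail -2; python3 -m jog '[[[0,0,-0.02],[0,0,0]],[[0,0,-0.05],[0,0,0]],[[0,0,-0.08],[0,0,0]],[[0,0,-0.11],[0,0,0]],[[0,0,-0.14],[0,0,0]]]' >/dev/null;python3 -m jog '[[[-0.03,-0.03,0],[0,0,0]],[[-0.06,-0.06,0],[0,0,0]],[[-0.09,-0.09,0],[0,0,0]],[[-0.115,-0.115,0],[0,0,0]],[[-0.135,-0.14,0],[0,0,0]]]' - 25; python3 - <<'E'
from h import *;delta((.4827,-.331,.084),0)
from station import optics
for n in("scene","top"):cv2.imwrite(f"pics/{n}2.png",optics.get_image(n)["image"])
a=cv2.imread("pics/top2.png")[180:310,370:510];b=cv2.imread("pics/scene2.png")[190:320,370:510]
cv2.imwrite("pics/m2.png",cv2.resize(np.hstack([a,b]),None,fx=2.8,fy=2.8,interpolation=cv2.INTER_CUBIC))
E
```

```text
opening: 0.0853
grip_force: 0.0
t: 8.0
tool_pos: [0.4827, -0.3326, 0.1886]
tool_rot: [2.217, 2.226, -0.0]
contact_force: [0.7, -0.9, 0.1]
opening: 0.0852
grip_force: 0.0
t 8.0 tcp [ 0.4827 -0.3326  0.1886] yaw y 0.2 tilt z [-0. -0. -1.] open 0.0852 grip 0.0 F [ 0.7 -0.9  0.1] q [-0.73 -0.01  1.75 -0.    1.4  -0.73]
shift [1.700e-03 1.000e-04 1.046e-01]
turn [-0.0001  0.0002  0.0038]
```

View pics/m2.png

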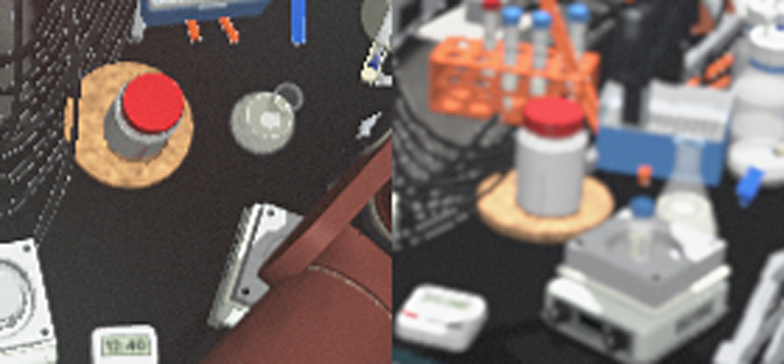

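The jar stands upright on the cork, with its lid at top (424.6,215.7). The vial is untouched. Next I descend on the vial.

```bash
python3 -m jog '[[[0.001,0,0.03],[0,0,0]],[[0.001,0,0.06],[0,0,0]],[[0.001,0,0.085],[0,0,0]],[[0.001,0,0.103],[0,0,0]],[[0.001,0,0.103],[0,0,0]]]'; python3 -m jog '[[[0,0,0],[0,0,0]],[[0,0,0],[0,0,0]],[[0,0,0],[0,0,0]],[[0,0,0],[0,0,0]],[[0,0,0],[0,0,0]]]' 0 25;python3 -m jog '[[[0,0,0],[0,0,0]],[[0,0,0],[0,0,0]],[[0,0,0],[0,0,0]],[[0,0,0],[0,0,0]],[[0,0,0],[0,0,0]]]'; python3 -c "
from h import *;print('jar on cork',px2w('top',(424.6,215.7),.110))"
```

```text
t: 8.6
tool_pos: [0.4826, -0.3281, 0.082]
tool_rot: [-2.211, -2.222, 0.0]
contact_force: [0.2, 0.1, 1.2]
opening: 0.0855
grip_force: 0.0
t: 9.1
tool_pos: [0.4845, -0.3308, 0.087]
tool_rot: [2.215, 2.225, 0.0]
contact_force: [-0.3, 0.9, 2.8]
opening: 0.0218
grip_force: 25.0
t: 9.6
tool_pos: [0.4845, -0.3309, 0.087]
tool_rot: [2.215, 2.225, 0.0]
contact_force: [-0.8, 0.7, 5.2]
opening: 0.0218
grip_force: 25.2
jar on cork [ 0.62429879 -0.19818439  0.11      ]
```

```bash
python3 -m jog '[[[0,0,-0.01],[0,0,0]],[[0,0,-0.03],[0,0,0]],[[0,0,-0.055],[0,0,0]],[[0,0,-0.08],[0,0,0]],[[0,0,-0.105],[0,0,0]]]'; python3 -m jog '[[[0.038,-0.017,0],[0,0,0]],[[0.076,-0.034,0],[0,0,0]],[[0.114,-0.051,0],[0,0,0]],[[0.152,-0.068,0],[0,0,0]],[[0.19,-0.085,0],[0,0,0]]]'|tail -2;python3 -m jog '[[[0.038,-0.005,0],[0,0,0]],[[0.076,-0.01,0],[0,0,0]],[[0.114,-0.01,0],[0,0,0]],[[0.152,-0.01,0],[0,0,0]],[[0.19,-0.01,0],[0,0,0]]]'|tail -2;python3 -m jog '[[[0.035,0.01,0],[0,0,0]],[[0.07,0.02,0],[0,0,0]],[[0.1,0.03,0],[0,0,0]],[[0.12,0.034,0],[0,0,0]],[[0.12,0.034,0],[0,0,0]]]'; python3 - <<'E'
from h import *;delta((.4236,.170,.087),0)
from station import optics
for n in("scene","top"):cv2.imwrite(f"pics/{n}3.png",optics.get_image(n)["image"])
a=cv2.imread("pics/top3.png")[220:350,220:360];b=cv2.imread("pics/scene3.png")[180:310,210:350]
cv2.imwrite("pics/m3.png",cv2.resize(np.hstack([a,b]),None,fx=2.8,fy=2.8,interpolation=cv2.INTER_CUBIC))
E
```

```text
t: 10.1
tool_pos: [0.4836, -0.3301, 0.1915]
tool_rot: [-2.216, -2.226, 0.0]
contact_force: [-0.4, -0.4, 0.2]
opening: 0.0216
grip_force: 24.8
opening: 0.0221
grip_force: 24.8
opening: 0.022
grip_force: 24.8
t: 11.6
tool_pos: [0.4205, 0.1711, 0.1906]
tool_rot: [-2.212, -2.23, 0.001]
contact_force: [0.5, -0.3, -0.0]
opening: 0.0222
grip_force: 24.8
t 11.6 tcp [0.4205 0.1711 0.1906] yaw y 0.5 tilt z [-0.001  0.    -1.   ] open 0.0222 grip 24.8 F [ 0.5 -0.3 -0. ] q [ 0.22 -0.35  2.04  0.    1.45  0.21]
shift [-0.0011  0.0032  0.1036]
turn [-0.001  -0.0002  0.0079]
```

View pics/m3.png

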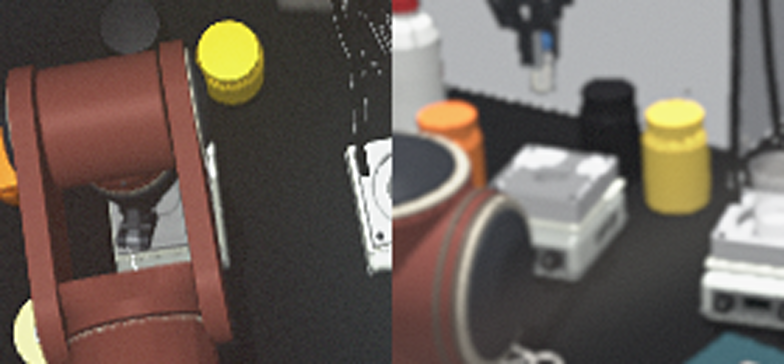

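The vial is held upright, with its bottom at scene (263.2,211.5). The narrow block is empty, and the yellow and black jars are undisturbed.

```bash
python3 - <<'E'
from h import *
print(px2w("scene",(263.2,211.3),.166),w2px("scene",(.4236,.170,.166)))
b=cv2.imread("pics/scene3.png")[205:285,235:315]; a=cv2.imread("pics/scene3.png")[175:225,235:285]
cv2.imwrite("pics/m4.png",np.hstack([cv2.resize(b,(400,400),interpolation=cv2.INTER_CUBIC),cv2.resize(a,(400,400),interpolation=cv2.INTER_CUBIC)]))
for z in(.077,.062):print(w2px("scene",(.4224,.1702,z)))
delta((.4236,.170,.087),0)
E
```

```text
[0.41459512 0.1688884  0.166     ] [264.864651   209.93935269]
[266.82599279 240.99803214]
[267.20140043 246.05577706]
t 11.7 tcp [0.4203 0.1692 0.1905] yaw y 0.3 tilt z [-0.001 -0.001 -1.   ] open 0.022 grip 24.8 F [-0.5 -0.8 -0.4] q [ 0.22 -0.35  2.04 -0.    1.45  0.21]
shift [0.0009 0.0034 0.1035]
turn [-0.0009  0.0007  0.0054]
```

View pics/m4.png

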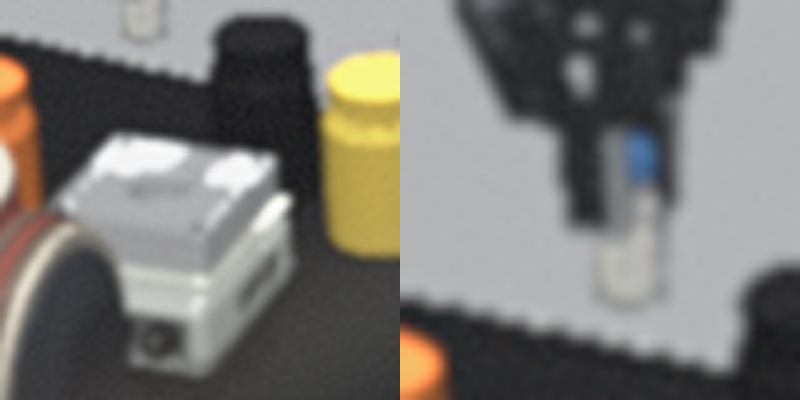

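```bash
python3 -m jog '[[[0,0.002,0.03],[0,0,0]],[[0,0.002,0.055],[0,0,0]],[[0,0.002,0.075],[0,0,0]],[[0,0.002,0.081],[0,0,0]],[[0,0.002,0.083],[0,0,0]]]'|sed -n 2p\;4p; for i in 1 2 3 4; do python3 -m jog '[[[0,0,0.002],[0,0,0]],[[0,0,0.004],[0,0,0]],[[0,0,0.004],[0,0,0]]]'|sed -n 2p\;4p; done
```

```text
tool_pos: [0.4222, 0.1684, 0.1072]
contact_force: [0.4, 0.0, 0.2]
tool_pos: [0.4233, 0.1694, 0.1046]
contact_force: [-0.1, 0.3, -0.3]
tool_pos: [0.4225, 0.1693, 0.0995]
contact_force: [-0.6, -1.0, -0.2]
tool_pos: [0.4225, 0.1693, 0.0954]
contact_force: [-0.5, -1.0, 0.5]
tool_pos: [0.4225, 0.1693, 0.0914]
contact_force: [-0.6, 0.5, -0.2]
```

In without contact; now I feel for the floor.

```bash
for i in 1 2 3; do python3 -m jog '[[[0,0,0.0015],[0,0,0]],[[0,0,0.002],[0,0,0]],[[0,0,0.002],[0,0,0]]]'|sed -n 2p\;4p; done
```

```text
tool_pos: [0.4227, 0.1693, 0.0897]
contact_force: [0.0, -0.0, -0.2]
tool_pos: [0.4226, 0.1693, 0.0877]
contact_force: [1.0, 0.3, 0.5]
tool_pos: [0.423, 0.1695, 0.087]
contact_force: [-3.3, -0.8, 6.7]
```

```bash
python3 -m jog '[[[0,0,-0.0005],[0,0,0]],[[0,0,-0.0005],[0,0,0]],[[0,0,-0.0005],[0,0,0]],[[0,0,-0.0005],[0,0,0]],[[0,0,-0.0005],[0,0,0]]]' 1 |tail -2; python3 -m jog '[[[0,0,-0.02],[0,0,0]],[[0,0,-0.045],[0,0,0]],[[0,0,-0.075],[0,0,0]],[[0,0,-0.1],[0,0,0]],[[0,0,-0.12],[0,0,0]]]' |sed -n 2p; python3 -m jog '[[[-0.035,-0.015,0],[0,0,0]],[[-0.07,-0.03,0],[0,0,0]],[[-0.11,-0.03,0],[0,0,0]],[[-0.15,-0.03,0],[0,0,0]],[[-0.185,-0.03,0],[0,0,0]]]' - 25|sed -n 2p; python3 -m jog '[[[-0.03,0.0,0],[0,0,0]],[[-0.044,0.03,0],[0,0,0]],[[-0.044,0.05,0],[0,0,0]],[[-0.044,0.05,0],[0,0,0]]]'; python3 - <<'E'
from h import *;delta((.443,-.059,.085),0)
from station import optics
for n in("scene","top"):cv2.imwrite(f"pics/{n}4.png",optics.get_image(n)["image"])
a=cv2.imread("pics/top4.png")[220:350,240:400];b=cv2.imread("pics/scene4.png")[170:300,230:390]
cv2.imwrite("pics/m5.png",cv2.resize(np.hstack([a,b]),None,fx=2.5,fy=2.5,interpolation=cv2.INTER_CUBIC))
E
```

```text
opening: 0.0856
grip_force: 0.0
tool_pos: [0.4232, 0.1694, 0.2081]
tool_pos: [0.3933, -0.0174, 0.2064]
t: 16.2
tool_pos: [0.4448, -0.0602, 0.2062]
tool_rot: [-2.217, -2.225, 0.0]
contact_force: [-0.1, 0.2, 1.0]
opening: 0.0852
grip_force: 0.0
t 16.2 tcp [ 0.4448 -0.0602  0.2062] yaw y 0.2 tilt z [-0.001  0.    -1.   ] open 0.0852 grip 0.0 F [-0.1  0.2  1. ] q [-0.3  -0.38  2.03  0.    1.48 -0.3 ]
shift [ 0.0012 -0.0017  0.1212]
turn [-0.0006 -0.0003  0.0037]
```

View pics/m5.png

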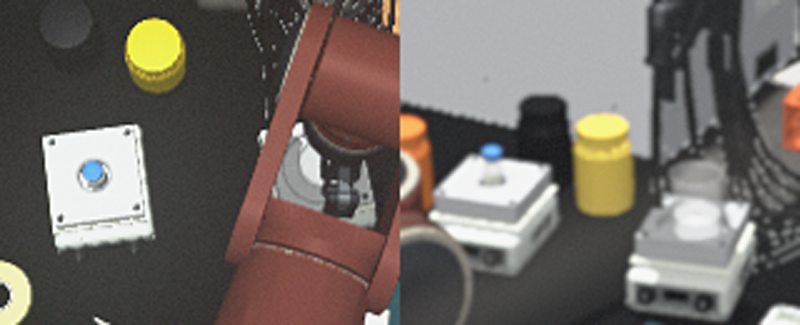

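The vial stands in the narrow bore at top (277,289), upright. The beaker is still in the wide bore. I descend and grip it.

```bash
python3 -m jog '[[[0.001,-0.001,0.035],[0,0,0]],[[0.001,-0.001,0.065],[0,0,0]],[[0.001,-0.001,0.095],[0,0,0]],[[0.001,-0.001,0.12],[0,0,0]],[[0.001,-0.001,0.12],[0,0,0]]]'|sed -n 2p\;4p; python3 -m jog '[[[0,0,0],[0,0,0]],[[0,0,0],[0,0,0]],[[0,0,0],[0,0,0]],[[0,0,0],[0,0,0]],[[0,0,0],[0,0,0]]]' 0 25;python3 -m jog '[[[0,0,0],[0,0,0]],[[0,0,0],[0,0,0]],[[0,0,0],[0,0,0]]]'
```

```text
tool_pos: [0.4388, -0.0571, 0.0823]
contact_force: [-1.2, 1.0, -0.5]
t: 17.3
tool_pos: [0.4442, -0.059, 0.0886]
tool_rot: [2.214, 2.224, 0.002]
contact_force: [-1.0, 0.7, 6.5]
opening: 0.0517
grip_force: 26.1
t: 17.6
tool_pos: [0.4442, -0.059, 0.0886]
tool_rot: [2.214, 2.224, 0.002]
contact_force: [-0.7, 0.5, 6.5]
opening: 0.0519
grip_force: 26.1
```

```bash
python3 -m jog '[[[0,0,-0.01],[0,0,0]],[[0,0,-0.03],[0,0,0]],[[0,0,-0.055],[0,0,0]],[[0,0,-0.08],[0,0,0]],[[0,0,-0.105],[0,0,0]]]';  python3 - <<'E'
from h import *;delta((.443,-.059,.085),0)
from station import optics
for n in("scene","top"):cv2.imwrite(f"pics/{n}5.png",optics.get_image(n)["image"])
b=cv2.imread("pics/scene5.png")[160:280,300:420]
a=cv2.imread("pics/top5.png")[220:340,310:430]
cv2.imwrite("pics/m6.png",np.hstack([cv2.resize(i,(400,400),interpolation=cv2.INTER_CUBIC) for i in(b,a)]))
E
```

```text
t: 18.1
tool_pos: [0.4426, -0.0585, 0.1927]
tool_rot: [2.216, 2.226, 0.0]
contact_force: [0.5, -0.6, -0.8]
opening: 0.0521
grip_force: 26.3
t 18.1 tcp [ 0.4426 -0.0585  0.1927] yaw y 0.3 tilt z [ 0. -0. -1.] open 0.0521 grip 26.3 F [ 0.5 -0.6 -0.8] q [-0.3  -0.37  2.06  0.    1.46 -0.3 ]
shift [-0.0005  0.0004  0.1077]
turn [0.0003 0.0001 0.0045]
```

View pics/m6.png

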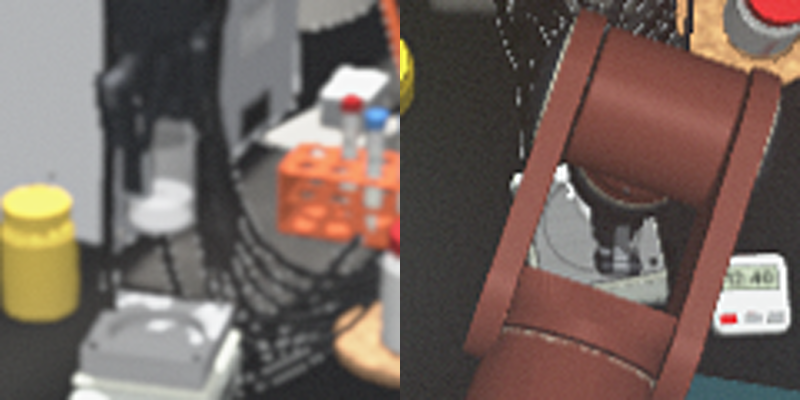

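The beaker is held upright. The visible white content runs from scene u≈339 to 358.5 and centres at about 348.4. I'll check the offset to the grasp centre.

```bash
python3 - <<'E'
from h import *
c=np.array([.4436,-.0587,.166])
print(w2px("scene",c),w2px("scene",c+[.01,0,0])-w2px("scene",c),w2px("scene",c+[0,.01,0])-w2px("scene",c))
t=np.linspace(0,6.28,60);e=np.array([w2px("scene",c+[.027*np.cos(a),.027*np.sin(a),0]) for a in t]);print(e.min(0),e.max(0))
E
```

```text
[347.15828692 224.3318872 ] [ 1.92756119 -1.56590806] [-3.63073775 -0.80177084]
[336.04139567 219.6406307 ] [358.29958486 229.18348208]
```

```bash
python3 -m jog '[[[-0.025,-0.005,0],[0,0,0]],[[-0.06,-0.01,0],[0,0,0]],[[-0.1,-0.01,0],[0,0,0]],[[-0.14,0,0],[0,0,0]],[[-0.18,0.01,0],[0,0,0]]]'|sed -n 2p;python3 -m jog '[[[-0.035,0.01,0],[0,0,0]],[[-0.07,0.02,0],[0,0,0]],[[-0.098,0.03,0],[0,0,0]],[[-0.098,0.03,0],[0,0,0]],[[-0.098,0.03,0],[0,0,0]]]'|sed -n 2p;  python3 - <<'E'
from h import *;delta((.483,-.337,.0886),0)
from station import optics
d=optics.get_image("scene");cv2.imwrite("pics/scene6.png",d["image"])
b=d["image"][190:310,400:520]
cv2.imwrite("pics/m7.png",cv2.resize(b,(600,600),interpolation=cv2.INTER_CUBIC))
E
```

```text
tool_pos: [0.453, -0.2398, 0.1902]
tool_pos: [0.4834, -0.3362, 0.1898]
t 19.2 tcp [ 0.4834 -0.3362  0.1898] yaw y 0.2 tilt z [-0.002  0.002 -1.   ] open 0.0518 grip 26.5 F [0.4 0.1 0.6] q [-0.73 -0.    1.74  0.    1.41 -0.74]
shift [-0.001  -0.0002  0.1012]
turn [-0.0018 -0.002   0.0037]
```

View pics/m7.png

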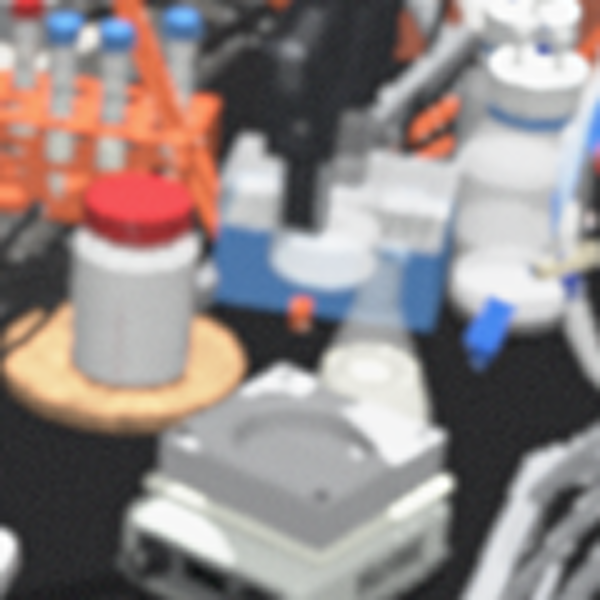

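The beaker base is at scene u 453.6–475.2 (centre 464.4), bottom edge v≈247. The middle bore below it is clear.

```bash
python3 - <<'E'
from h import *
c=np.array([.4834,-.3365,.1632])
print(w2px("scene",c),w2px("scene",c+[.01,0,0])-w2px("scene",c),w2px("scene",c+[0,.01,0])-w2px("scene",c))
t=np.linspace(0,6.28,60);e=np.array([w2px("scene",c+[.026*np.cos(a),.026*np.sin(a),0]) for a in t]);print(e.min(0),e.max(0))
E
python3 -m jog '[[[-0.0005,0,0.03],[0,0,0]],[[-0.0005,0,0.055],[0,0,0]],[[-0.0005,0,0.075],[0,0,0]],[[-0.0005,0,0.079],[0,0,0]],[[-0.0005,0,0.08],[0,0,0]]]'|sed -n 2p\;4p; for i in 1 2 3 ; do python3 -m jog '[[[0,0,0.002],[0,0,0]],[[0,0,0.003],[0,0,0]],[[0,0,0.003],[0,0,0]]]'|sed -n 2p\;4p; done
```

```text
[463.35948788 242.60102787] [ 1.41240249 -1.77171436] [-4.24999778 -0.91458967]
[451.71348156 237.4825143 ] [475.0847836  247.90013662]
tool_pos: [0.4836, -0.3357, 0.1108]
contact_force: [-0.1, 0.1, -0.6]
tool_pos: [0.4845, -0.3372, 0.1094]
contact_force: [0.2, 0.6, -0.8]
tool_pos: [0.4839, -0.3368, 0.1051]
contact_force: [-0.3, -0.4, -0.3]
tool_pos: [0.4839, -0.3368, 0.102]
contact_force: [0.1, 0.1, -0.5]
```

```bash
for i in 1 2 3 4; do python3 -m jog '[[[0,0,0.0015],[0,0,0]],[[0,0,0.003],[0,0,0]],[[0,0,0.003],[0,0,0]]]'|sed -n 2p\;4p; done
```

```text
tool_pos: [0.4839, -0.3368, 0.099]
contact_force: [0.1, -0.1, -1.2]
tool_pos: [0.4839, -0.3368, 0.096]
contact_force: [-0.2, -0.1, -1.1]
tool_pos: [0.4839, -0.3368, 0.093]
contact_force: [1.3, -0.2, -1.2]
tool_pos: [0.4839, -0.3368, 0.09]
contact_force: [-0.5, -1.1, 0.0]
```

```bash
python3 -m jog '[[[0,0,0.001],[0,0,0]],[[0,0,0.002],[0,0,0]],[[0,0,0.002],[0,0,0]]]'|sed -n 2p\;4p; python3 -m jog '[[[0,0,0],[0,0,0]],[[0,0,0],[0,0,0]],[[0,0,0],[0,0,0]],[[0,0,0],[0,0,0]],[[0,0,0],[0,0,0]]]' 1 |tail -2; python3 -m jog '[[[0,0,-0.015],[0,0,0]],[[0,0,-0.04],[0,0,0]],[[0,0,-0.07],[0,0,0]],[[0,0,-0.1],[0,0,0]],[[0,0,-0.12],[0,0,0]]]'|sed -n 2p;python3 -m jog '[[[0.03,0.03,0],[0,0,0]],[[0.06,0.06,0],[0,0,0]],[[0.09,0.09,0],[0,0,0]],[[0.12,0.12,0],[0,0,0]],[[0.141,0.14,0],[0,0,0]]]' - 40|sed -n 2p;python3 -m jog '[[[0,0,0],[0,0,0]]]'; python3 - <<'E'
from h import *;delta((.6237,-.196,.0505),0)
from station import optics
a,b=[optics.get_image(n)["image"] for n in("top","scene")]
cv2.imwrite("pics/m8.png",cv2.resize(np.hstack([a[190:330,370:510],b[190:330,370:510]]),None,fx=2.8,fy=2.8,interpolation=cv2.INTER_CUBIC))
E
```

```text
tool_pos: [0.4841, -0.3371, 0.0887]
contact_force: [-1.0, 0.1, 1.9]
opening: 0.0854
grip_force: 0.0
tool_pos: [0.4849, -0.3376, 0.2126]
tool_pos: [0.6251, -0.1933, 0.2098]
t: 23.75
tool_pos: [0.6255, -0.1925, 0.2096]
tool_rot: [2.211, 2.23, 0.002]
contact_force: [-0.7, -0.6, 0.4]
opening: 0.0852
grip_force: 0.0
t 23.75 tcp [ 0.6255 -0.1925  0.2096] yaw y 0.5 tilt z [ 0.002  0.    -1.   ] open 0.0852 grip 0.0 F [-0.7 -0.6  0.4] q [-0.41  0.13  1.56  0.    1.44 -0.42]
shift [-0.0035 -0.0021  0.1591]
turn [ 0.0017 -0.0003  0.0088]
```

View pics/m8.png

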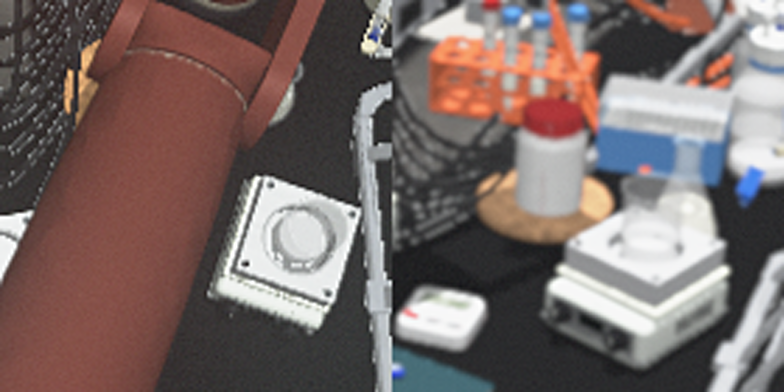

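The beaker is seated upright in the middle bore at top (478,275), and the jar is intact. Next I grip the jar.

```bash
python3 -m jog '[[[-0.0025,-0.0015,0.035],[0,0,0]],[[-0.0025,-0.0015,0.075],[0,0,0]],[[-0.0025,-0.0015,0.11],[0,0,0]],[[-0.0025,-0.0015,0.14],[0,0,0]],[[-0.0025,-0.0015,0.158],[0,0,0]]]'|sed -n 2p\;4p; python3 -m jog '[[[0,0,0],[0,0,0]],[[0,0,0],[0,0,0]],[[0,0,0],[0,0,0]],[[0,0,0],[0,0,0]],[[0,0,0],[0,0,0]]]' 0 40|sed 1d;python3 -m jog '[[[0,0,0],[0,0,0]],[[0,0,0],[0,0,0]]]'
```

```text
tool_pos: [0.6196, -0.1984, 0.0477]
contact_force: [-0.5, -0.5, -0.1]
tool_pos: [0.6225, -0.198, 0.0515]
tool_rot: [2.215, 2.225, 0.001]
contact_force: [0.1, 0.1, -1.7]
opening: 0.0632
grip_force: 46.2
t: 25.05
tool_pos: [0.6221, -0.1978, 0.0508]
tool_rot: [2.216, 2.226, 0.0]
contact_force: [-0.6, -0.5, -0.8]
opening: 0.0632
grip_force: 46.2
```

```bash
python3 -m jog '[[[0,0,-0.02],[0,0,0]],[[0,0,-0.05],[0,0,0]],[[0,0,-0.085],[0,0,0]],[[0,0,-0.12],[0,0,0]],[[0,0,-0.15],[0,0,0]]]'|sed -n 2p\;4,6p; python3 -m jog '[[[0,-0.03,0],[0,0,0]],[[0,-0.07,0],[0,0,0]],[[0,-0.11,0],[0,0,0]],[[0,-0.15,0],[0,0,0]],[[0.01,-0.19,0],[0,0,0]]]'|sed -n 2p;python3 -m jog '[[[0.03,-0.01,0],[0,0,0]],[[0.065,-0.01,0],[0,0,0]],[[0.1,-0.005,0],[0,0,0]],[[0.128,0.008,0],[0,0,0]],[[0.128,0.008,0],[0,0,0]]]'|sed -n 2p;  python3 -c "
from h import *;delta((.441,-.0568,.1008),0)"
```

```text
tool_pos: [0.6221, -0.1978, 0.2025]
contact_force: [-0.3, -1.0, -1.9]
opening: 0.0636
grip_force: 46.2
tool_pos: [0.4303, -0.1889, 0.2002]
tool_pos: [0.4397, -0.058, 0.2005]
t 26.55 tcp [ 0.4397 -0.058   0.2005] yaw y 0.5 tilt z [ 0.001  0.001 -1.   ] open 0.0632 grip 46.4 F [-1.1 -0.8 -0.7] q [-0.3  -0.39  2.05  0.    1.48 -0.31]
shift [0.0011 0.0012 0.0997]
turn [ 0.0009 -0.0009  0.0089]
```

```bash
python3 -m jog '[[[0,0.0005,0.03],[0,0,0]],[[0,0.0005,0.055],[0,0,0]],[[0,0.0005,0.07],[0,0,0]],[[0,0.0005,0.077],[0,0,0]],[[0,0.0005,0.079],[0,0,0]]]'|sed -n 2p\;4p; for i in 1 2 3 4; do python3 -m jog '[[[0,0,0.0015],[0,0,0]],[[0,0,0.003],[0,0,0]],[[0,0,0.003],[0,0,0]]]'|sed -n 2p\;4p; done
```

```text
tool_pos: [0.4392, -0.0609, 0.1206]
contact_force: [0.4, 0.3, -1.6]
tool_pos: [0.4403, -0.0608, 0.1191]
contact_force: [-0.3, 0.2, -2.4]
tool_pos: [0.4397, -0.0606, 0.1152]
contact_force: [-0.8, 0.4, -1.7]
tool_pos: [0.4396, -0.0605, 0.112]
contact_force: [0.1, -0.8, -1.1]
tool_pos: [0.4396, -0.0605, 0.109]
contact_force: [-0.2, -0.8, -1.4]
```

```bash
for i in 1 2; do python3 -m jog '[[[0.0005,0,0.0015],[0,0,0]],[[0.0007,0,0.003],[0,0,0]],[[0.0007,0,0.003],[0,0,0]]]'|sed -n 2p\;4p; done; python3 -m jog '[[[0,0,0.001],[0,0,0]],[[0,0,0.002],[0,0,0]],[[0,0,0.002],[0,0,0]]]'|sed -n 2p\;4p
```

```text
tool_pos: [0.4396, -0.0598, 0.106]
contact_force: [0.3, 0.0, -1.5]
tool_pos: [0.4396, -0.0591, 0.103]
contact_force: [-0.7, 0.7, -2.3]
tool_pos: [0.4396, -0.0592, 0.1011]
contact_force: [0.0, 0.3, -2.0]
```

```bash
python3 -m jog '[[[0,0,0.001],[0,0,0]],[[0,0,0.001],[0,0,0]]]'|sed -n 2p\;4p;python3 -m jog '[[[0,0,0.0007],[0,0,0]],[[0,0,0.0007],[0,0,0]]]'|sed -n 2p\;4p
```

```text
tool_pos: [0.4399, -0.0593, 0.1006]
contact_force: [-1.2, -0.4, -0.1]
tool_pos: [0.44, -0.0593, 0.1006]
contact_force: [-2.5, 0.0, 4.5]
```

The jar is on the floor of the bore. I release, rise, back off and look.

```bash
python3 -m jog '[[[0,0,0],[0,0,0]],[[0,0,0],[0,0,0]],[[0,0,0],[0,0,0]],[[0,0,0],[0,0,0]],[[0,0,0],[0,0,0]]]' 1 |tail -2; python3 -m jog '[[[0,0,-0.02],[0,0,0]],[[0,0,-0.05],[0,0,0]],[[0,0,-0.08],[0,0,0]],[[0,0,-0.11],[0,0,0]],[[0,0,-0.14],[0,0,0]]]'|sed -n 2p\;4p;python3 -m jog '[[[-0.03,-0.01,0],[0,0,0]],[[-0.065,-0.02,-0.01],[0,0,0]],[[-0.1,-0.02,-0.02],[0,0,0]],[[-0.13,-0.02,-0.03],[0,0,0]],[[-0.15,-0.02,-0.03],[0,0,0]]]'|sed -n 2p;python3 -m jog '[[[0,0,0],[0,0,0]]]'|sed -n 4p; python3 - <<'E'
from station import optics
import cv2,numpy as np
a,b=[optics.get_image(n)["image"] for n in("top","scene")]
cv2.imwrite("pics/m9.png",cv2.resize(np.hstack([a[190:350,240:520],b[170:330,230:510]]),(800,229),interpolation=cv2.INTER_CUBIC) if 0 else cv2.resize(np.vstack([a[195:325,240:500],b[190:320,230:490]]),(600,600),interpolation=cv2.INTER_CUBIC))
E
```

```text
opening: 0.0852
grip_force: 0.0
tool_pos: [0.4396, -0.0591, 0.2407]
contact_force: [0.3, -0.7, -0.1]
tool_pos: [0.4208, -0.2116, 0.2714]
contact_force: [-0.6, -0.0, 0.2]
```

View pics/m9.png

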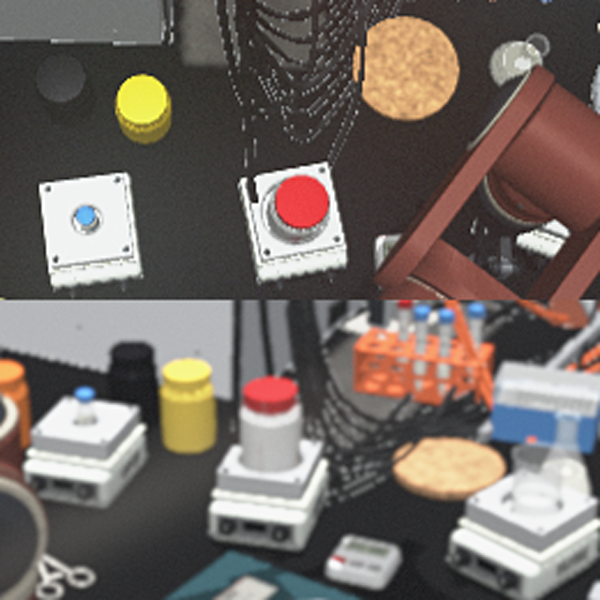

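The final picture shows the vial in the narrow bore, the jar in the wide bore and the beaker in the middle bore. All three are upright, and the flask and timer look undisturbed. I'm handing in.

```bash
python3 -c "
from station import job;print(job.finish_job())"
```

```text
the job is handed in; nothing more can be done
None
```

The job is handed in: jar, beaker and vial each stand upright in their own bores, on the bore floor going by the lowering heights and contact forces. No verdict came back. The jar was parked only on the cork mat, and the flask, timer and wash bottle were not touched.

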